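# Latch a tool case

### The job

The black tool case stands on its hinge edge with its lid ajar. Push the latch's claw down over the keeper on the lid (its height is set differently each time: go by feel) until its bar snaps in under the keeper's nose, then swing the lever back over centre until it lies fully down and the lid is drawn shut. Never lean hard on the case or its latch (25 N is too much), leave the other things where they are, and let go of everything at the end.

Things in the scene. Friction and masses are not known exactly. Their poses are not given: they have to be found in the camera images.
- case: Black plastic tool case, fixed, 152 mm thick (x) by 260 wide (y) by 140 tall, standing on its hinge edge, seam up. Origin on the table under the seam, mid-width; z up; x points across the seam from the body half (100 mm thick, with the latch's lever and claw) to the lid half (52 mm thick, with the keeper). Latch on its top at mid-width; a carrying handle sticks out 36 mm from its +y end.
- lid (a joint): Angle of the lid half about its hinge (along the case's y, 12 mm above the table under the seam): 0 is shut, grows as it leans out. A stiff seal pushes it ajar to about 0.057 (8 mm gap at the top); at the top it yields 1 mm per 4 N, and takes about 33 N to shut. Latched it reads under 0.015.
- lever (a joint): Angle of the lever about lever_pivot: 0 is fully open, at its stop (standing up from the case's top, leaning 10 degrees from vertical towards the lid); 1.955 is fully closed, at its stop (lying back over the body half, pointing 12 degrees below the pivot). It is over centre somewhere between 1.57 and 1.83, by the keeper's height. Light friction, 0.05 N m; hooked, it takes about 5 N near its end to swing it.
- lever_pivot (a point): Pivot axis of the lever (along the case's y), 15 mm above the case's top and 30 mm back (-x) from the seam. The lever is a steel plate 22 mm wide and 4 mm thick that runs 61 mm straight out from here.
- lever_end (a point): Middle of the lever's free end, 58 mm from lever_pivot, in the middle of its thickness.
- claw_pivot (a point): Pin on the lever, 12 mm from lever_pivot along the lever, on which the claw swings (axis along the case's y). Friction (0.025 N m) holds the claw where it is left.
- claw_bar (a point): Centre of the claw's hook bar: a round steel bar 5 mm thick and 36 mm long (along the case's y), joining the free ends of the claw's two side arms, 61.9 mm from claw_pivot. It is what catches under the keeper's nose. The claw starts raised in the air on the lid side of the lever.
- claw_roll (a point): Centre of the claw's thumb roll, a round steel bar 9 mm thick and 36 mm long parallel to the hook bar, 9 mm above it (and 2 mm nearer the pivot) in the claw's own frame. Its top is the place to press. Its radius is 4.5 mm.
- keeper_foot (a point): On the lid's top at the foot of the slotted bracket that carries the steel keeper (22 mm wide); moves with the lid; x outward across the lid, z up. The keeper is screwed fast at a height that is not measured: the latched hook bar's centre will lie 6.5 to 18.5 mm above this point (and within 1 mm of it along x). Find the height by feel.
- keeper_rim (a point): Middle of the lid's top edge at the seam. The keeper's shape, from the latched bar's centre: post face 2.5 mm towards -x; round nose 3 to 7 mm above, its tip 3.5 mm out; above it a 45 degree ramp up to 11 mm high; base plate 3 mm below. Pressed on the ramp with the lever fully open (harder if it is not), the bar forces the lid in about 1 mm (8 to 20 N), snaps under the nose, and 3 to 5 mm lower stops on the base plate.
- socket: Steel socket, 24 mm across and 34 mm tall, standing on the case's top; leave alone. Origin at its underside.
- tape_roll: Grey roll, 48 mm across and 19 mm tall, on the case's top; leave alone. Origin at its underside.
- wrench: Steel wrench lying on the table off the case's -y end; leave alone.
- oil_can: Small metal can, 52 mm across and 100 mm tall, standing off the case's +y end; leave alone. Origin at its underside.
- hammer: Hammer lying on the left of the table; leave alone.
- driver: Screwdriver lying on the right of the table; leave alone.
- rule: Folded wooden rule, 200 by 28 by 14 mm, lying on the left of the table; leave alone.

How it is judged:
By the outcome, as a careful person would: the job done as asked, in the order asked, and still so for the second after the job is handed in, with the robot touching nothing.
It also fails if it takes over 72 s, if anything falls off the work surface, if the arm or the gripper's body presses on something with over 40 N, if the wrist force passes 120 N, or if a joint passes its speed limit or range.

### The arm

A 6-joint arm with a two-finger parallel gripper is mounted at the origin on the work surface. World frame = base frame: x ahead of the robot, y to its left, z up, the work surface at z = 0. Lengths are in m, angles in rad, forces in N, time in s.
With the tool pointing down it reaches from about 0.25 to 0.725 m from the base axis. Payload 4 kg.
Tool frame: the origin (TCP) lies on the centre line of the jaws, within the pads' length; the fingertips stand tip_reach ahead of it and the grasp point (between the pads) lies 5 mm behind it (tip_reach is the distance from the TCP to the fingertips, in m); z points along the fingers, y is the direction in which the jaws open and shut (so a half turn about z gives the same grasp; the last joint's range is limited). The gripper opens to 85 mm and grips with 20 to 120 N. Pads are 22 mm wide; open, the fingers measure 114 mm over their backs; the gripper's body (76 mm by 85 mm) begins 54 mm behind the grasp point. The pads swing forward as they close: fully open they stand 13 mm farther back than shut.
Start: joints at [-1.181, 0.241, 0.005, 1.335, 0, 1.571], TCP at [0.19, -0.462, 0.245] pointing down, gripper open.
Joint ranges: [-2.72, 2.72], [-1.05, 1.87], [-1.09, 1.28], [-1.99, 2.15], [-1.42, 1.44], [-3.14, 3.14]. Speed limits (rad/s): [2.79, 2.79, 3.14, 3.14, 3.14, 3.14].

### API

Orientations are given as a unit quaternion [x, y, z, w].
In Python, from workcell import * gives the robot as it stands.
- The arm moves only by the tool arm_command, never from a script. Its arguments are lists of equal length, an entry for each row: "translation": the shift along the tool's x, y, z in cm, a list of three; "turn": the turn about the tool's z in rad; "hand": the closure, from 0 (fully open) to 1 (shut). In form: {"translation": [[x, y, z], ...], "turn": [turn, ...], "hand": [hand, ...]}. A call has 1 to 5 rows; each row is the pose to reach, as a shift and turn from the pose commanded when the call began, along the tool's axes at that moment; what a row does not reach only later rows make up. A row lasts 1/12 s, in which the tool goes at most 41.7 mm and 7.16 degrees, less where a joint would pass 70% of its speed; a pose out of reach is approached as far as the arm can. A call with a gripper value outside its range is refused whole. The fingers move at their own pace and stop on an object; the grip force is fixed at half the most. Time passes only in rows, so rows that repeat a pose let the fingers close. It gives the time, the measured TCP pose, the force and the opening at its end, in the units of the state.
- get_obs(): the state, without advancing time (a new reading comes with each control period).
- camera(name): name is "side" or "top" or "wrist"; returns (picture, depth): 480x640x3 uint8, red, green, blue; 480x640 float32, m along the optical axis (not along the pixel's ray), 0 where there is no reading.
- camera_info(name): a dict with "mtx" (3x3 intrinsics, pixels), "world_to_cam" (4x4, takes a point from world to camera coordinates). Camera axes: x right, y down, z forward; pixel columns grow to the right and rows downward; lengths in m; the calibration is good to about 2 mm. A picture is of the moment at which its call begins: read the wrist's pose just before it. camera_info takes no time and is no camera call; for the wrist camera it gives the pose at the moment of the call.
- job_done(): hands the job in, once; it reports no verdict.
Trained networks look in the newest picture that a camera, given by its name, has taken for a name from the list of things; names that differ only in an ending like _2 or _b are one class to them, and where a whole thing is asked for, a point or a joint stands for the part that bears it (a point fixed in the world has none). Each returns a list of dicts, best first, with "conf" (0 to 1); they miss things now and then, are a little off and sometimes report something else, mostly with a low value. They report only what shows in the picture. A call takes as long as a camera call.
- search_frame(camera, name): "location" ([row, column] in pixels, amid what is visible of it).
- spot_point(camera, name): "location" ([row, column] in pixels: a listed point, or the origin of a listed thing).
The state is a dict: "clock": time; "joint_pos": joint angles; "joint_vel": joint speeds; "tau": joint torques, N m; "eef_pos": TCP position; "tool_rot": TCP orientation; "ft_force": force on the tool from outside, world axes, zero at the start; "ft_torque": the same for the moment, N m; "grip_width": finger opening in m.
Only numpy, scipy, OpenCV 4.12 (cv2) and the standard library are available. Lean on these libraries where they do the work, as an engineer would, in place of code of your own. Each camera call takes 0.05 s, during which the arm holds its last target. There are 200 camera calls.

## Working session

There is one attempt and no reset: what is moved stays moved. The work goes in short steps, Python scripts to look and compute and a tool call to move; the robot and the scene stay as the last step left them, time stands still between calls to the robot, and variables do not carry over. Pictures are saved under pics/ and viewed, about 8 in all and at most 12, crops included, and the job is handed in when it is done.

Besides the shell and the picture viewer there is one more tool, called after "Call:" as name([rows], argument=value, ...), one row to a line, values as JSON. arm_command: Moves the arm, as the interface text tells. Its arguments: {"type":"object","properties":{"translation":{"type":"array","items":{"type":"array","items":{"type":"number"}}},"turn":{"type":"array","items":{"type":"number"}},"hand":{"type":"array","items":{"type":"number"}}},"required":["translation","turn","hand"]}

```bash
ls; mkdir -p pics; cat > h.py <<'E'
from workcell import *
import numpy as np, cv2
from scipy.spatial.transform import Rotation as R
def deproj(cam, rc, d=None, depth=None):
    i=camera_info(cam); K=np.array(i["mtx"]); T=np.linalg.inv(np.array(i["world_to_cam"]))
    r,c=rc
    if d is None:
        p=depth[max(0,int(r)-1):int(r)+2,max(0,int(c)-1):int(c)+2]; p=p[p>0]; d=np.median(p) if len(p) else np.nan
    return (T@np.append(d*(np.linalg.inv(K)@[c,r,1]),1))[:3]
def ray(cam, rc):
    i=camera_info(cam); T=np.linalg.inv(np.array(i["world_to_cam"]))
    v=T[:3,:3]@np.linalg.inv(np.array(i["mtx"]))@[rc[1],rc[0],1]
    return T[:3,3],v/np.linalg.norm(v)
def tri(a,b):
    A=[];B=[]
    for o,v in (a,b):
        P=np.eye(3)-np.outer(v,v);A.append(P);B.append(P@o)
    x=np.linalg.lstsq(np.vstack(A),np.hstack(B),rcond=None)[0]
    return x,[np.linalg.norm((np.eye(3)-np.outer(v,v))@(x-o)) for o,v in (a,b)]
E
python3 - <<'E'
from h import *
o=get_obs(); print({k:np.round(v,3).tolist() for k,v in o.items()})
pts=["lever_pivot","lever_end","claw_pivot","claw_bar","claw_roll","keeper_foot","keeper_rim","case","socket","tape_roll","oil_can"]
D={}
for cam in("side","top"):
    im,d=camera(cam); cv2.imwrite(f"pics/{cam}0.png",im[:,:,::-1]); D[cam]=d
    print(cam,np.round(np.linalg.inv(camera_info(cam)["world_to_cam"])[:3,3],3))
S={}
for p in pts:
    for cam in("side","top"):
        l=spot_point(cam,p)
        if l:
            S[cam,p]=l[0]["location"]; print(p,cam,np.round(l[0]["location"],1),round(l[0]["conf"],2),np.round(deproj(cam,l[0]["location"],depth=D[cam]),4))
    if ("side",p) in S and ("top",p) in S:
        x,e=tri(ray("side",S["side",p]),ray("top",S["top",p])); print("  tri",np.round(x,4),np.round(e,4))
E
```

```text
pics
{'clock': 0.0, 'joint_pos': [-1.181, 0.241, 0.004, 1.335, -0.0, 1.571], 'joint_vel': [-0.001, 0.002, 0.0, 0.0, -0.001, -0.001], 'tau': [0.002, -37.232, 25.241, 0.017, -0.0, 0.0], 'eef_pos': [0.19, -0.462, 0.244], 'tool_rot': [0.981, 0.194, -0.0, -0.001], 'ft_force': [0.055, -0.07, 0.1], 'ft_torque': [0.024, -0.01, -0.018], 'grip_width': 0.086}
side [-0.01   0.63   0.965]
top [0.317 0.03  1.539]
lever_pivot side [238.1 301. ] 0.56 [0.5265 0.0626 0.151 ]
lever_pivot top [224.6 293.7] 0.85 [0.5249 0.0672 0.1681]
  tri [0.5253 0.0665 0.1554] [0.0019 0.0019]
lever_end side [222.4 301.5] 0.74 [0.5187 0.0667 0.2099]
lever_end top [222.1 297.1] 0.76 [0.5233 0.058  0.2154]
  tri [0.5261 0.0585 0.1991] [0.0003 0.0003]
claw_pivot side [332.2 226.5] 0.61 [0.5452 0.3034 0.0238]
claw_pivot top [218.5 296. ] 0.54 [0.5435 0.062  0.1428]
  tri [ 0.6697  0.1351 -0.2898] [0.0838 0.0838]
claw_bar side [231.1 279.2] 0.57 [0.577  0.082  0.1567]
claw_bar top [197.4 291.6] 0.57 [0.5845 0.0699 0.1992]
  tri [0.5944 0.0699 0.1366] [0.0031 0.0031]
claw_roll side [212.7 281.1] 0.48 [ 0.7405 -0.0849 -0.0034
[... 350 characters left out ...]
] 0.91 [0.5748 0.0674 0.1433]
  tri [0.5744 0.0666 0.1385] [0.0016 0.0016]
case side [275.1 291. ] 0.65 [0.4768 0.1528 0.1392]
case top [217.9 294.5] 0.62 [0.5454 0.0657 0.1406]
  tri [ 0.5676  0.0678 -0.0103] [0.003 0.003]
socket side [273.6 283.2] 0.68 [0.4903 0.163  0.1435]
socket top [220.3 295.9] 0.68 [0.5274 0.0606 0.2164]
  tri [ 0.5716  0.0724 -0.0058] [0.011 0.011]
tape_roll side [220.9 327.1] 0.69 [ 0.5134 -0.017   0.155 ]
tape_roll top [226.8 335. ] 0.63 [ 0.5185 -0.0312  0.1581]
  tri [ 0.5227 -0.0312  0.1383] [0.0016 0.0016]
oil_can side [332.1 226. ] 0.75 [0.5462 0.304  0.0239]
oil_can top [221.  211.5] 0.69 [0.5498 0.2742 0.0985]
  tri [ 0.567   0.2923 -0.0105] [0.0005 0.0005]
```

```bash
python3 - <<'E'
import cv2,numpy as np
a=cv2.imread("pics/side0.png")[170:300,210:390];b=cv2.imread("pics/top0.png")[160:270,200:390]
f=lambda x:cv2.resize(x,None,fx=3.2,fy=3.2,interpolation=cv2.INTER_CUBIC)
a,b=cv2.resize(a,(400,289),interpolation=cv2.INTER_CUBIC),cv2.resize(b,(400,232),interpolation=cv2.INTER_CUBIC)
t=np.vstack([cv2.resize(a,(415,300)),cv2.resize(b,(415,300*0+240))])
full=cv2.resize(cv2.imread("pics/side0.png"),(380,285)); full2=cv2.resize(cv2.imread("pics/top0.png"),(380,255))
cv2.imwrite("pics/m1.png",np.hstack([t,np.vstack([full,full2])]))
E
```

```text
(no output)
```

View pics/m1.png

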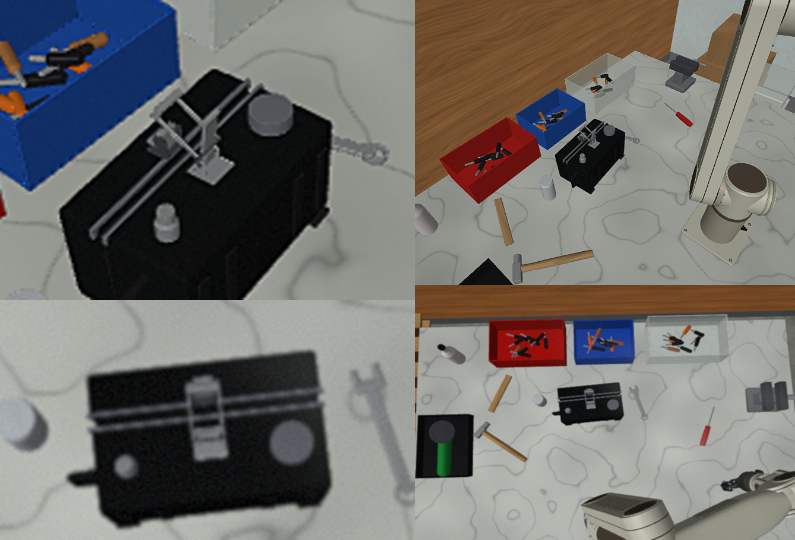

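The lid side faces away from the robot, and the case is yawed about +5°. The lever stands up with the claw raised over the keeper. The tape is about 90 mm to one side of the lever and the socket about 90 mm to the other. I'll bring the wrist camera over for a closer look.

Call:
arm_command([
  [3,-2,-1],
  [6,-4,-2],
  [9,-6,-3],
  [12,-8,-4],
  [15,-10,-5],
], turn=[0,0,0,0,0], hand=[1,1,1,1,1])

```text
clock: 1.62
eef_pos: [0.2912, -0.3116, 0.2958]
tool_rot: [0.981, 0.193, 0.0, 0.0]
ft_force: [1.3, -0.6, -0.2]
grip_width: 0.0258
```

Call:
arm_command([
  [3,-2,-1],
  [6,-4,-2],
  [9,-6,-3],
  [12,-8,-4],
  [15,-10,-5],
], turn=[0,0,0,0,0], hand=[1,1,1,1,1])

```text
clock: 2.03
eef_pos: [0.3921, -0.1619, 0.3461]
tool_rot: [0.981, 0.194, 0.0, 0.0]
ft_force: [0.1, -1.1, -0.2]
grip_width: 0.0002
```

Call:
arm_command([
  [3,-2,-1],
  [6,-4,-2],
  [8,-5.5,-3],
  [9,-6,-4],
  [9,-6,-4],
], turn=[-0.1,-0.2,-0.3,-0.4,-0.5], hand=[1,1,1,1,1])

```text
clock: 2.45
eef_pos: [0.454, -0.0716, 0.3868]
tool_rot: [0.901, 0.435, 0.002, 0.001]
ft_force: [-0.2, 0.5, -0.3]
grip_width: 0.0002
```

Call:
arm_command([
  [0,0,0],
  [0,0,0],
  [0,0,0],
  [0,0,0],
  [0,0,0],
], turn=[-0.12,-0.24,-0.36,-0.48,-0.6], hand=[1,1,1,1,1])

```text
clock: 2.87
eef_pos: [0.452, -0.0737, 0.3853]
tool_rot: [0.733, 0.68, 0.0, 0.0]
ft_force: [0.9, 0.2, 0.3]
grip_width: 0.0
```

```bash
cat >> h.py <<'E'
def look(tag, pts, cam="wrist"):
    im,d=camera(cam); cv2.imwrite(f"pics/{tag}.png",im[:,:,::-1]); out={}
    for p in pts:
        for l in spot_point(cam,p)[:2]:
            if l["conf"]<.4: continue
            out.setdefault(p,ray(cam,l["location"]))
            print(p,np.round(l["location"],1),round(l["conf"],2),np.round(deproj(cam,l["location"],depth=d),4))
    return out
E
python3 - <<'E'
from h import *
o=get_obs(); print(o["clock"],o["eef_pos"],np.round(o["joint_pos"],3),o["tool_rot"],o["grip_width"])
T=np.linalg.inv(camera_info("wrist")["world_to_cam"]); Rt=R.from_quat(o["tool_rot"])
print("cam in tool",Rt.inv().apply(T[:3,3]-o["eef_pos"]),(Rt.inv().as_matrix()@T[:3,:3]).round(2))
look("w1",["lever_pivot","lever_end","claw_pivot","claw_bar","claw_roll","keeper_foot","keeper_rim","case","socket","tape_roll"])
E
```

```text
2.8667 [ 0.45195788 -0.07372536  0.38534075] [-0.162  0.141  0.241  1.671 -0.     1.484] [7.33071681e-01 6.80151387e-01 1.29480172e-05 2.95999412e-05] 2.4024661521229555e-05
cam in tool [ 0.06733898  0.00075976 -0.12900519] [[-0.   -0.96 -0.27]
 [ 1.   -0.   -0.  ]
 [ 0.   -0.27  0.96]]
lever_pivot [ 57.6 393. ] 0.93 [0.5284 0.0592 0.176 ]
lever_end [ 43.9 405.3] 0.8 [0.5482 0.0768 0.1415]
claw_pivot [ 40.8 400.6] 0.4 [0.5267 0.0626 0.216 ]
claw_bar [ 33.7 464.6] 0.63 [0.5786 0.0648 0.2097]
claw_roll [ 34.  460.6] 0.87 [0.5759 0.0653 0.2083]
keeper_foot [ 49.8 444.8] 0.85 [0.582  0.0659 0.1544]
keeper_rim [ 54.2 428.4] 0.68 [0.5719 0.0669 0.1366]
keeper_rim [ 53.4 448. ] 0.53 [0.5824 0.0611 0.1618]
case [ 80.  389.2] 0.58 [0.5311 0.0456 0.1429]
case [ 53.  447.2] 0.42 [0.5821 0.0619 0.1604]
tape_roll [155.9 381.7] 0.94 [ 0.5181 -0.0266  0.1596]
```

Call:
arm_command([
  [3,2,0],
  [6,4,0],
  [9,6,0],
  [12,9,0],
  [12,9,0],
], turn=[-0.1,-0.17,-0.17,-0.17,-0.17], hand=[1,1,1,1,1])

```text
clock: 3.83
eef_pos: [0.5555, 0.0429, 0.3812]
tool_rot: [0.673, 0.739, -0.0, -0.002]
ft_force: [-1.1, -0.5, -3.1]
grip_width: -0.0002
```

```bash
python3 - <<'E'
from h import *
o=get_obs(); print(o["clock"],o["eef_pos"],np.round(o["joint_pos"],3),o["tool_rot"],o["ft_force"])
r=look("w2",["lever_pivot","lever_end","claw_pivot","claw_bar","claw_roll","keeper_foot","keeper_rim","case","socket","tape_roll"])
im=cv2.imread("pics/w2.png"); 
# seam/edge yaw: case-top points from depth
print(camera_info("wrist")["mtx"])
E
```

```text
3.8333 [0.55545914 0.04294705 0.38118926] [0.076 0.358 0.516 1.732 0.002 1.553] [ 6.73249502e-01  7.39413050e-01 -4.71614139e-04 -1.79634801e-03] [-1.05165938 -0.53890878 -3.1241715 ]
lever_pivot [185.3 299.4] 0.79 [0.529  0.0624 0.1716]
lever_end [194.4 290.9] 0.94 [0.5242 0.059  0.2183]
lever_end [  3.4 348.4] 0.73 [0.5634 0.2571 0.0694]
claw_pivot [182.8 334.8] 0.63 [0.5651 0.0618 0.1319]
claw_bar [191.3 354.1] 0.68 [0.5795 0.0637 0.2058]
keeper_foot [183.6 352.3] 0.9 [0.5766 0.0709 0.213 ]
keeper_rim [194.1 354.7] 0.71 [0.5805 0.061  0.2069]
keeper_rim [182.4 338.4] 0.64 [0.5686 0.0635 0.1464]
case [172.4 321.7] 0.92 [0.5495 0.0763 0.1895]
case [181.3 334.1] 0.56 [0.5647 0.0628 0.1327]
socket [ 90.8 278. ] 0.74 [0.5037 0.1449 0.1794]
socket [  2.7 346.2] 0.52 [0.5619 0.2561 0.0733]
tape_roll [263.7 282.9] 0.66 [ 0.5167 -0.0261  0.1653]
[[344.12611527   0.         320.56061705]
 [  0.         344.12611527 235.43895507]
 [  0.           0.           1.        ]]
```

View pics/w2.png

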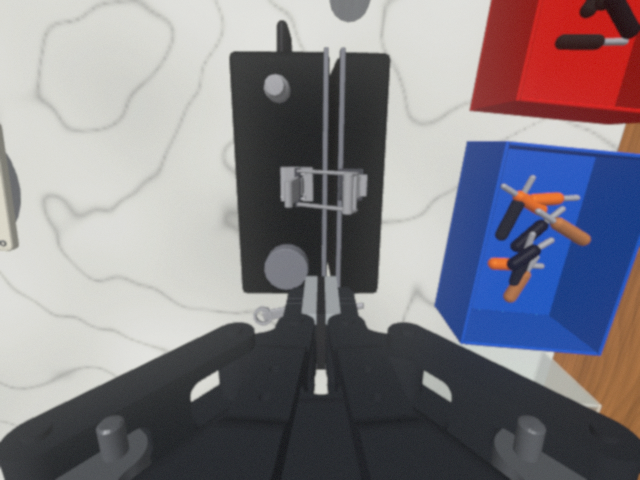

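The side-on view shows the latch: lever at (190,292), claw roll and keeper around (190,355), fingertips at (278,321). The case is nearly aligned with the tool, to within about 1°. Next I'll measure the fingertip reach and the roll position from depth.

```bash
python3 - <<'E'
from h import *
o=get_obs(); im,d=camera("wrist"); i=camera_info("wrist"); K=np.array(i["mtx"]);T=np.linalg.inv(i["world_to_cam"])
v,u=np.mgrid[0:480,0:640]; P=np.stack([(u-K[0,2])/K[0,0]*d,(v-K[1,2])/K[1,1]*d,d],-1)@T[:3,:3].T+T[:3,3]
P[d==0]=np.nan
Rt=R.from_quat(o["tool_rot"]).as_matrix(); Q=(P-o["eef_pos"])@Rt
np.set_printoptions(linewidth=220,suppress=True)
print("tip tool z mm row270..300\n",(Q[270:302:4,300:342:4,2]*1e3).round(0)); print((Q[280,300:342:4,1]*1e3).round(1))
print("z mm\n",(P[160:220:4,276:372:4,2]*1e3).round(0))
print("x mm row188",(P[188,276:372:4,0]*1e3).round(0)); print("y mm col352",(P[160:220:4,352,1]*1e3).round(0))
# case yaw from body top edge (left edge of black at z~.14)
top=(abs(P[...,2]-.14)<.004)&(P[...,0]<.56)&(P[...,0]>.43)
ys=[];xs=[]
for y in np.arange(-.05,.17,.01):
    m=top&(abs(P[...,1]-y)<.004)
    if m.sum()>5: ys.append(y);xs.append(np.percentile(P[...,0][m],2))
print(np.round(xs,3)); f=np.polyfit(ys,xs,1);print("yaw deg",np.degrees(np.arctan(-f[0])),"x edge at y=.066",np.polyval(f,.066))
E
```

```text
tip tool z mm row270..300
 [[227. 227. 228. 245. 245. 246. 247. 244. 385. 258. 246.]
 [227. 226. 228. 245. 246. 246. 246. 245. 387. 257. 246.]
 [227. 228.   7.   7.   8.   8.   8.   8.   7.   8. 246.]
 [247. 246.   2.   3.   3.   3.   4.   3.   3.   4. 246.]
 [247. 247.  -1.  -2.  -2.  -0.  -1.  -1.  -2.   0. 246.]
 [  5.  -5.  -5.  -5.  -4.  -5.  -4.  -5.  -5.  -5.   4.]
 [  0.  -8.  -7.  -8.  -8.  -8.  -8.  -9.  -9.  -9.  -1.]
 [ -4. -12. -13. -12. -12. -11. -12. -12. -11. -11.  -3.]]
[-22.2 -18.8  -4.5  -2.8  -1.1   0.5   2.2   3.9   5.5   7.2  23.4]
z mm
 [[140. 141. 141. 140. 140. 141. 140. 140. 141. 140. 140. 140. 140. 143.  62. 112. 135. 140. 140. 138. 139. 140. 138. 139.]
 [140. 140. 142. 143. 144. 144. 171. 173. 174. 176. 177. 177. 139. 140.  63. 114. 136. 140. 141. 142. 142. 140. 139.  nan]
 [140. 141. 142. 142. 142. 144. 170. 168. 160. 143. 140. 140. 140. 139. 187. 191. 192.  nan 208. 210. 209. 202. 141. 138.]
 [141. 140. 142. 143. 141. 143. 181. 168. 143. 140. 139. 141. 140. 141.  64. 114. 136. 141. 207. 211. 208. 200. 148. 148.]
 [141. 142. 141. 144. 217. 214. 186. 167. 
[... 1021 characters left out ...]
9. 139. 141. 139. 139. 139. 139. 139. 137.]
 [142. 140. 140. 140. 142. 141. 140. 140. 139. 140. 138. 139. 141. 140.  70. 120. 140. 140. 139. 139. 137. 139. 138. 137.]
 [141. 140. 139. 141. 140. 140. 140. 141. 140. 142. 139. 140. 139. 142.  71. 120. 139. 139. 139. 139. 139. 138. 138. 137.]]
x mm row188 [502. 506. 511. 515. 525. 528. 530. 533. 537. 541. 545. 550. 554. 558. 566. 569. 572. 576. 574. 577. 581. 586. 597. 601.]
y mm col352 [88. 84. 85. 81. 78. 74. 71. 67. 63. 60. 56. 53. 36. 32. 27.]
[0.472 0.472 0.471 0.47  0.47  0.47  0.468 0.468 0.467 0.465 0.465 0.464 0.463 0.462 0.462 0.461 0.46  0.459 0.459 0.458 0.456 0.455 0.455]
yaw deg 4.618747837219949 x edge at y=.066 0.4634861934186513
```

The lever isn't at its stop: it leans about 6° back, so it reads roughly 0.28. I'll open it fully first by pushing gently from the body side. Fingertip reach is about 9 mm.

Call:
arm_command([
  [1.4,-2.6,0],
  [2.8,-5.2,0],
  [2.8,-5.2,3],
  [2.8,-5.2,6],
  [2.8,-5.2,9],
], turn=[0,0,0,0,0], hand=[1,1,1,1,1])

```text
clock: 4.85
eef_pos: [0.4969, 0.0619, 0.2955]
tool_rot: [0.675, 0.738, 0.001, 0.001]
ft_force: [-0.1, -0.1, -0.7]
grip_width: -0.0001
```

Call:
arm_command([
  [0,0,3],
  [0,0,6],
  [0,0,8],
  [0,0,9.5],
  [0,0,9.5],
], turn=[0,0,0,0,0], hand=[1,1,1,1,1])

```text
clock: 5.27
eef_pos: [0.4945, 0.0613, 0.1969]
tool_rot: [0.675, 0.738, -0.003, -0.002]
ft_force: [-1.0, -0.5, -1.5]
grip_width: -0.0001
```

Call:
arm_command([
  [0,0,0],
  [0,0,0],
  [0,0,0],
], turn=[0,0,0], hand=[1,1,1])

```text
clock: 5.52
eef_pos: [0.4982, 0.0619, 0.202]
tool_rot: [0.675, 0.738, 0.001, 0.001]
ft_force: [0.7, -0.0, -0.6]
grip_width: -0.0001
```

```bash
python3 - <<'E'
from h import *
o=get_obs(); print(o["clock"],o["eef_pos"],o["ft_force"])
look("w3",["lever_end"])
E
```

```text
5.5167 [0.49817683 0.06187189 0.20200578] [ 0.66264617 -0.00735691 -0.61216628]
lever_end [328.5 391.1] 0.68 [0.5191 0.0754 0.2366]
```

View pics/w3.png

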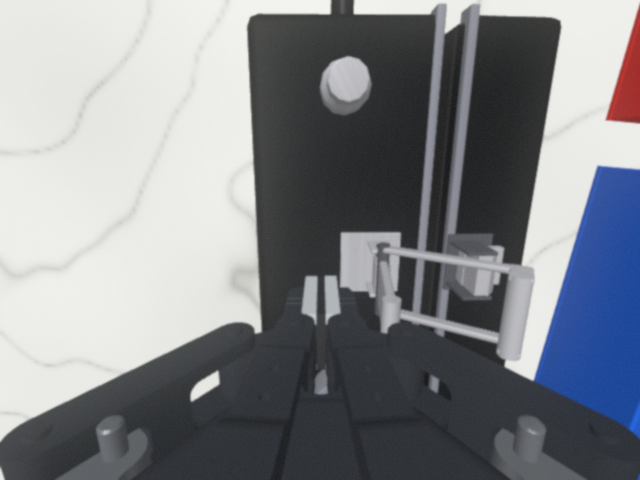

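Call:
arm_command([
  [0,0.5,0.7],
  [0,1.0,0.7],
  [0,1.4,0.7],
  [0,1.7,0.7],
  [0,1.7,0.7],
], turn=[0,0,0,0,0], hand=[1,1,1,1,1])

```text
clock: 6.03
eef_pos: [0.5149, 0.0634, 0.1932]
tool_rot: [0.675, 0.738, 0.0, 0.0]
ft_force: [0.2, 0.2, 0.3]
grip_width: -0.0003
```

Call:
arm_command([
  [0,0.2,0],
  [0,0.4,0],
  [0,0.6,0],
  [0,0.8,0],
  [0,1.0,0],
], turn=[0,0,0,0,0], hand=[1,1,1,1,1])

```text
clock: 6.45
eef_pos: [0.5219, 0.064, 0.193]
tool_rot: [0.675, 0.738, -0.002, -0.002]
ft_force: [-10.6, -1.0, 5.4]
grip_width: -0.0003
```

Call:
arm_command([
  [0,0,0],
  [0,0,0],
], turn=[0,0], hand=[1,1])

```text
clock: 6.62
eef_pos: [0.5218, 0.064, 0.193]
tool_rot: [0.675, 0.738, -0.002, -0.002]
ft_force: [-6.1, -0.7, 3.8]
grip_width: 0.0003
```

```bash
python3 - <<'E'
from h import *
o=get_obs(); print(o["clock"],o["eef_pos"],o["ft_force"])
look("w4",["lever_end","lever_pivot","claw_roll","claw_bar"])
look("s4",["lever_end","lever_pivot","claw_roll","claw_bar"],"side")
E
```

```text
6.6167 [0.52176194 0.0639962  0.19304729] [-6.10487156 -0.709363    3.82353163]
lever_end [339.3 371.8] 0.8 [0.5364 0.077  0.2337]
lever_end [215.4 360.7] 0.6 [0.5412 0.0942 0.1404]
lever_pivot [276.1 337.3] 0.69 [0.53   0.0689 0.1671]
claw_roll [312.  479.1] 0.74 [0.5871 0.0694 0.1943]
claw_bar [302.2 482.9] 0.95 [0.5876 0.0739 0.1944]
lever_end [218.4 294.9] 0.75 [0.529  0.0764 0.2232]
lever_pivot [234.8 300. ] 0.74 [0.5173 0.0751 0.178 ]
lever_pivot [217.5 278.1] 0.68 [0.5843 0.0746 0.1907]
claw_bar [221.8 281. ] 0.66 [0.6121 0.0404 0.1339]
```

View pics/w4.png

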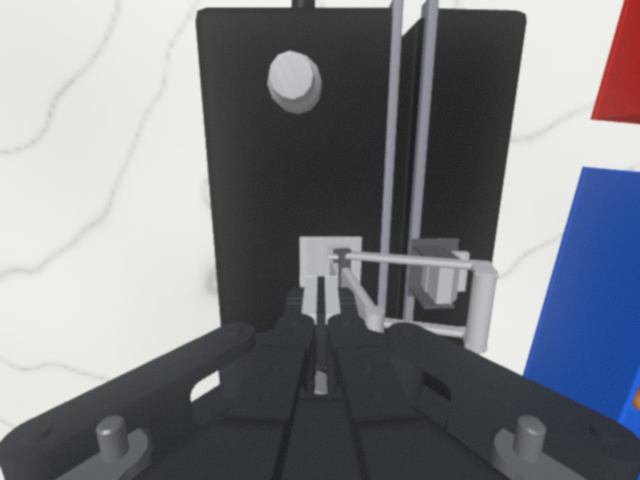

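The roll dropped about 16 mm along with the lever, which means the lever is at its open stop. Before pressing I'll check the finger profile against the standing lever.

Call:
arm_command([
  [0,-0.8,0],
  [0,-1.5,0],
  [0,-1.5,-2],
  [0,-1.5,-4],
  [0,-1.5,-6],
], turn=[0,0,0,0,0], hand=[1,1,1,1,1])

```text
clock: 7.53
eef_pos: [0.5086, 0.0628, 0.254]
tool_rot: [0.675, 0.738, 0.0, 0.0]
ft_force: [0.8, -0.2, 0.4]
grip_width: -0.0001
```

Call:
arm_command([
  [0,0,-2],
  [0,2,-3],
  [0,5,-3],
  [0,5,-3],
  [0,5,-3],
], turn=[0,0,0,0,0], hand=[1,1,1,1,1])

```text
clock: 7.95
eef_pos: [0.5595, 0.0674, 0.2825]
tool_rot: [0.675, 0.738, -0.0, -0.0]
ft_force: [-0.3, 0.8, -0.3]
grip_width: 0.0004
```

```bash
cat >> h.py <<'E'
def cloud(tag):
    o=get_obs(); im,d=camera("wrist"); cv2.imwrite(f"pics/{tag}.png",im[:,:,::-1]); i=camera_info("wrist"); K=np.array(i["mtx"]);T=np.linalg.inv(i["world_to_cam"])
    v,u=np.mgrid[0:480,0:640]; P=np.stack([(u-K[0,2])/K[0,0]*d,(v-K[1,2])/K[1,1]*d,d],-1)@T[:3,:3].T+T[:3,3]
    P[d==0]=np.nan
    return o,P,(P-o["eef_pos"])@R.from_quat(o["tool_rot"]).as_matrix()
E
python3 - <<'E'
from h import *
np.set_printoptions(linewidth=200,suppress=True)
o,P,Q=cloud("w5"); print(o["clock"],o["eef_pos"])
g=Q[...,2]<.03
for z in range(-60,15,5):
    m=g&(abs(Q[...,2]*1e3-z)<2.5)
    if m.sum()>3: print(z,"y",np.percentile(Q[m][:,1]*1e3,[0.5,99.5]).round(),"x",np.percentile(Q[m][:,0]*1e3,[1,99]).round())
m=(P[...,1]>.045)&(P[...,1]<.09)&(Q[...,2]>.03)
for x in range(520,612,4):
    k=m&(abs(P[...,0]*1e3-x)<2)
    if k.any(): print(x,(np.nanpercentile(P[k][:,2],[2,50,90,99.5])*1e3).round(1))
k=m&(P[...,2]>.175)&(P[...,0]>.575)
print("roll",np.nanpercentile(P[k],[2,50,98],axis=0).round(4))
E
```

```text
7.95 [0.55950277 0.06735827 0.28250774]
-60 y [-52.  51.] x [-6. 17.]
-55 y [-48.  48.] x [-7. 17.]
-50 y [-44.  44.] x [-8. 17.]
-45 y [-40.  40.] x [-8. 13.]
-40 y [-37.  36.] x [-8. 14.]
-35 y [-33.  33.] x [-9. 14.]
-30 y [-29.  27.] x [-5. 14.]
-25 y [-13.  12.] x [-11.  12.]
-20 y [-7. 11.] x [-1. 12.]
-15 y [-14.  13.] x [ 6. 12.]
-10 y [-14.  13.] x [ 6. 11.]
-5 y [-14.  13.] x [ 6. 11.]
0 y [-14.  13.] x [ 6. 11.]
5 y [-13.  12.] x [ 6. 11.]
10 y [-7.  8.] x [ 7. 11.]
520 [139.6 142.4 143.3 144. ]
524 [139.6 142.2 149.8 160.7]
528 [139.8 159.6 169.2 170.6]
532 [139.6 169.6 181.3 187.6]
536 [139.6 143.5 214.1 215.6]
540 [139.9 203.5 215.9 216.7]
544 [139.5 142.3 214.8 216.3]
548 [139.3 140.8 173.8 175.4]
552 [139.3 140.8 174.9 176.7]
556 [135.1 141.2 175.8 177.2]
560 [ 20.  136.4 176.9 178.2]
564 [ 38.9 100.9 177.9 179.9]
568 [ 97.7 131.6 178.6 180.2]
572 [134.7 141.9 179.7 181.6]
576 [139.4 142.5 180.8 182.7]
580 [138.7 161.2 181.4 183. ]
584 [139.  181.5 194.1 195.9]
588 [138.6 194.2 195.4 196.6]
592 [138.3 192.7 194.7 195.3]
596 [137.3 140.  184.5 189.1]
600 [136.9 138.2 139.1 143.1]
604 [136.6 138.1 138.8 139.7]
608 [136.5 137.9 138.8 139.7]
roll [[0.5759 0.0509 0.1788]
 [0.587  0.07   0.1935]
 [0.5946 0.0867 0.1958]]
```

Lever end is now at x 0.540, z 0.216, which fits fully open. The roll's top is at x 0.588, z 0.1955. I'll press at x≈0.592, where the fingers clear the lever by about 8 mm.

Call:
arm_command([
  [-0.1,2,0],
  [-0.1,3.2,2],
  [-0.1,3.2,5],
  [-0.1,3.2,6.5],
  [-0.1,3.2,6.5],
], turn=[0,0,0,0,0], hand=[1,1,1,1,1])

```text
clock: 8.42
eef_pos: [0.5873, 0.0688, 0.214]
tool_rot: [0.675, 0.738, -0.003, -0.003]
ft_force: [0.3, -1.0, -0.0]
grip_width: -0.0003
```

Call:
arm_command([
  [0,0,0.2],
  [0,0,0.4],
  [0,0,0.6],
  [0,0,0.8],
  [0,0,1.0],
], turn=[0,0,0,0,0], hand=[1,1,1,1,1])

```text
clock: 8.83
eef_pos: [0.5913, 0.0692, 0.2094]
tool_rot: [0.675, 0.738, 0.001, 0.001]
ft_force: [-0.8, -0.3, -0.5]
grip_width: 0.0002
```

Call:
arm_command([
  [0,0,0.2],
  [0,0,0.4],
  [0,0,0.6],
  [0,0,0.8],
  [0,0,1.0],
], turn=[0,0,0,0,0], hand=[1,1,1,1,1])

```text
clock: 9.25
eef_pos: [0.5908, 0.0691, 0.1981]
tool_rot: [0.675, 0.738, -0.0, -0.0]
ft_force: [-0.4, 1.0, 0.2]
grip_width: 0.0003
```

Call:
arm_command([
  [0,0,0.1],
  [0,0,0.2],
  [0,0,0.3],
  [0,0,0.4],
  [0,0,0.5],
], turn=[0,0,0,0,0], hand=[1,1,1,1,1])

```text
clock: 9.67
eef_pos: [0.5908, 0.0692, 0.1933]
tool_rot: [0.675, 0.738, 0.0, 0.0]
ft_force: [0.2, -0.3, 1.1]
grip_width: 0.0001
```

Call:
arm_command([
  [0,0,0.1],
  [0,0,0.2],
  [0,0,0.3],
  [0,0,0.4],
  [0,0,0.4],
], turn=[0,0,0,0,0], hand=[1,1,1,1,1])

```text
clock: 10.08
eef_pos: [0.5906, 0.0691, 0.189]
tool_rot: [0.675, 0.738, -0.0, -0.0]
ft_force: [0.2, 0.2, -0.4]
grip_width: 0.0003
```

Call:
arm_command([
  [0,0,0.05],
  [0,0,0.1],
  [0,0,0.15],
  [0,0,0.2],
  [0,0,0.2],
], turn=[0,0,0,0,0], hand=[1,1,1,1,1])

```text
clock: 10.5
eef_pos: [0.5908, 0.0692, 0.1872]
tool_rot: [0.675, 0.738, -0.0, -0.0]
ft_force: [-0.2, 0.4, 0.7]
grip_width: 0.0
```

```bash
python3 - <<'E'
from h import *
np.set_printoptions(linewidth=200,suppress=True)
o,P,Q=cloud("w6"); print(o["clock"],o["eef_pos"],o["ft_force"])
look("w6b",["claw_roll","claw_bar","lever_end","keeper_foot"])
E
```

```text
10.5 [0.59076607 0.06916905 0.1871967 ] [-0.16758388  0.43562626  0.74462366]
claw_bar [284.6 324.7] 0.9 [0.5922 0.08   0.1864]
claw_bar [ 82.5 148.2] 0.7 [0.5121 0.1531 0.1615]
lever_end [347.4 173.7] 0.75 [0.5427 0.0658 0.2158]
lever_end [268.  315.8] 0.69 [0.5884 0.0774 0.1616]
keeper_foot [268.3 312.2] 0.84 [0.5867 0.0775 0.1627]
```

View pics/w6.png

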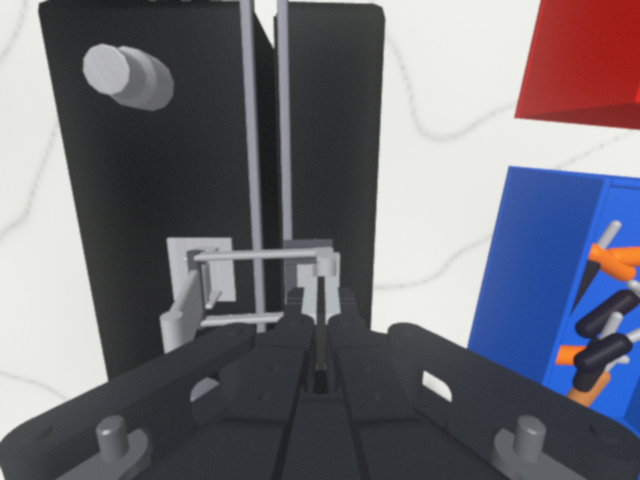

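The fingers are on the roll (its end shows at (323,262)) and the lever is clear at (180,330). I'll carry on down in small steps.

Call:
arm_command([
  [0,0,0.05],
  [0,0,0.1],
  [0,0,0.15],
  [0,0,0.2],
  [0,0,0.2],
], turn=[0,0,0,0,0], hand=[1,1,1,1,1])

```text
clock: 11.22
eef_pos: [0.591, 0.0692, 0.1859]
tool_rot: [0.675, 0.738, 0.0, 0.0]
ft_force: [-0.5, -0.2, 3.4]
grip_width: -0.0
```

Call:
arm_command([
  [0,0,0.05],
  [0,0,0.1],
  [0,0,0.1],
], turn=[0,0,0], hand=[1,1,1])

```text
clock: 11.47
eef_pos: [0.5911, 0.0692, 0.1855]
tool_rot: [0.675, 0.738, 0.001, 0.001]
ft_force: [-1.9, 0.3, 5.8]
grip_width: -0.0
```

Call:
arm_command([
  [0,0,0.05],
  [0,0,0.1],
  [0,0,0.1],
], turn=[0,0,0], hand=[1,1,1])

```text
clock: 11.72
eef_pos: [0.5912, 0.0692, 0.1845]
tool_rot: [0.675, 0.738, 0.001, 0.001]
ft_force: [-0.9, -0.4, 6.3]
grip_width: -0.0002
```

Call:
arm_command([
  [0,0,0.05],
  [0,0,0.1],
  [0,0,0.1],
], turn=[0,0,0], hand=[1,1,1])

```text
clock: 11.97
eef_pos: [0.5912, 0.0692, 0.183]
tool_rot: [0.675, 0.738, 0.001, 0.0]
ft_force: [-0.3, -0.3, 3.5]
grip_width: 0.0
```

Call:
arm_command([
  [0,0,0.05],
  [0,0,0.1],
  [0,0,0.1],
], turn=[0,0,0], hand=[1,1,1])

```text
clock: 12.22
eef_pos: [0.5904, 0.0691, 0.1805]
tool_rot: [0.675, 0.738, -0.0, -0.0]
ft_force: [0.0, 0.4, 1.0]
grip_width: -0.0002
```

Call:
arm_command([
  [0,0,0.05],
  [0,0,0.1],
  [0,0,0.1],
], turn=[0,0,0], hand=[1,1,1])

```text
clock: 12.47
eef_pos: [0.5904, 0.0691, 0.1796]
tool_rot: [0.675, 0.738, -0.001, -0.0]
ft_force: [-0.5, -0.9, 0.0]
grip_width: 0.0002
```

Call:
arm_command([
  [0,0,0.05],
  [0,0,0.1],
  [0,0,0.1],
], turn=[0,0,0], hand=[1,1,1])

```text
clock: 12.72
eef_pos: [0.5907, 0.0691, 0.1791]
tool_rot: [0.675, 0.738, -0.0, -0.0]
ft_force: [0.4, -0.5, -0.5]
grip_width: -0.0
```

Call:
arm_command([
  [0,0,0.05],
  [0,0,0.1],
  [0,0,0.1],
], turn=[0,0,0], hand=[1,1,1])

```text
clock: 12.97
eef_pos: [0.5908, 0.0692, 0.1782]
tool_rot: [0.675, 0.738, -0.0, -0.0]
ft_force: [-0.5, -0.6, -0.1]
grip_width: -0.0001
```

Call:
arm_command([
  [0,0,0.05],
  [0,0,0.1],
  [0,0,0.1],
], turn=[0,0,0], hand=[1,1,1])

```text
clock: 13.22
eef_pos: [0.5909, 0.0692, 0.1779]
tool_rot: [0.675, 0.738, 0.0, 0.0]
ft_force: [-1.8, 0.7, 2.4]
grip_width: 0.0003
```

Call:
arm_command([
  [0,0,0.05],
  [0,0,0.1],
  [0,0,0.1],
], turn=[0,0,0], hand=[1,1,1])

```text
clock: 13.47
eef_pos: [0.591, 0.0692, 0.1777]
tool_rot: [0.675, 0.738, 0.001, 0.0]
ft_force: [-2.7, -0.6, 6.9]
grip_width: -0.0
```

Call:
arm_command([
  [0,0,0.05],
  [0,0,0.1],
  [0,0,0.1],
], turn=[0,0,0], hand=[1,1,1])

```text
clock: 13.72
eef_pos: [0.591, 0.0692, 0.1775]
tool_rot: [0.675, 0.738, 0.001, 0.001]
ft_force: [-3.7, -0.5, 11.2]
grip_width: -0.0002
```

There is a firm stop at TCP z 0.1778, about 4 mm below the point where the force let go, so it should be snapped onto the base plate. I'll lift and check.

Call:
arm_command([
  [0,0,-1],
  [0,0,-3],
  [0,0,-6],
  [0,1,-8],
  [0,2,-9],
], turn=[0,0,0,0,0], hand=[1,1,1,1,1])

```text
clock: 14.13
eef_pos: [0.6118, 0.0711, 0.2693]
tool_rot: [0.675, 0.738, 0.002, 0.002]
ft_force: [1.2, 0.0, 0.7]
grip_width: 0.0002
```

```bash
python3 - <<'E'
from h import *
o,P,Q=cloud("w7"); print(o["clock"],o["eef_pos"],o["ft_force"])
m=(P[...,1]>.045)&(P[...,1]<.09)&(Q[...,2]>.03)
for x in range(532,612,4):
    k=m&(abs(P[...,0]*1e3-x)<2)
    if k.any(): print(x,(np.nanpercentile(P[k][:,2],[2,50,90,99.5])*1e3).round(1))
im=cv2.imread("pics/w7.png")[190:400,60:400]; cv2.imwrite("pics/w7c.png",cv2.resize(im,(750,463),interpolation=cv2.INTER_CUBIC))
E
```

```text
14.1333 [0.61184315 0.07106707 0.26927467] [1.19433985 0.03412545 0.73388825]
532 [139.7 141.8 169.7 170.7]
536 [139.9 144.  170.9 187.4]
540 [140.3 166.7 195.4 215.8]
544 [140.2 194.8 215.9 216.8]
548 [139.8 142.9 214.5 216.3]
552 [139.6 140.8 165.7 167.5]
556 [139.5 141.1 164.6 166.6]
560 [ 94.6 141.2 162.9 165.7]
564 [ 88.5 126.  157.9 163.8]
568 [129.4 160.8 162.1 163.1]
572 [129.7 140.4 160.9 162.1]
576 [140.2 142.7 160.1 164.7]
580 [139.5 149.7 163.6 165.6]
584 [139.3 162.6 164.  165. ]
588 [139.4 162.8 163.9 165. ]
592 [138.4 162.9 164.3 165.2]
596 [138.4 164.3 165.3 166.3]
600 [138.2 161.  164.3 165.6]
604 [137.4 139.1 148.2 149.2]
608 [137.2 138.7 139.5 140.6]
```

View pics/w7c.png

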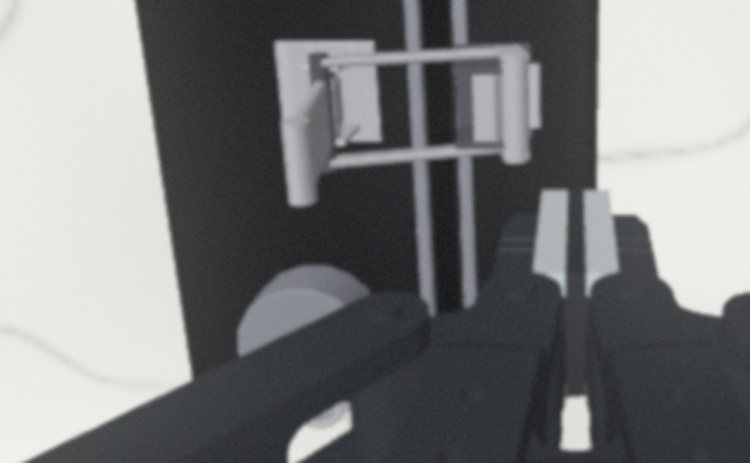

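The claw lies hooked over the keeper: roll top is at z 0.1655, about level with the keeper top, and the arms are down. Now I'll plan the lever arc.

```bash
python3 - <<'E'
import numpy as np
piv=np.array([.532,.155])*100; poly=np.array([(-1.35,-.5),(-.75,-1.1),(.75,-1.1),(1.35,-.5)])
st=np.array([61.18,26.93])/1
st=np.array([61.18,26.93])
for ph in list(range(-10,96,6))+[99,102]:
    f=np.radians(ph); n=np.array([np.cos(f),np.sin(f)]); t=np.array([-np.sin(f),np.cos(f)])
    i=np.argmin(poly@n); r=4.7
    tcp=piv+n*.2+t*r-poly[i]
    if ph>90: tcp=piv+n*.2+t*4.2-poly[i]
    print(ph,i,"TCP",tcp.round(2))
E
```

```text
-10 0 TCP [55.56 20.59]
-4 0 TCP [55.08 20.67]
2 0 TCP [54.59 20.7 ]
8 0 TCP [54.09 20.68]
14 0 TCP [53.61 20.61]
20 0 TCP [53.13 20.48]
26 0 TCP [52.67 20.31]
32 0 TCP [52.23 20.09]
38 0 TCP [51.81 19.83]
44 0 TCP [51.43 19.52]
50 1 TCP [50.48 19.77]
56 1 TCP [50.17 19.39]
62 1 TCP [49.89 18.98]
68 1 TCP [49.67 18.55]
74 1 TCP [49.49 18.09]
80 1 TCP [49.36 17.61]
86 1 TCP [49.28 17.13]
92 2 TCP [48.25 16.65]
99 2 TCP [48.27 16.14]
102 2 TCP [48.3  15.92]
```

Call:
arm_command([
  [0,-1.8,0],
  [0,-3.6,1],
  [0,-3.6,4],
  [0,-3.6,6.3],
  [0,-3.6,6.3],
], turn=[0,0,0,0,0], hand=[1,1,1,1,1])

```text
clock: 14.6
eef_pos: [0.5709, 0.0673, 0.1966]
tool_rot: [0.675, 0.738, -0.004, -0.004]
ft_force: [-1.3, -0.5, -1.1]
grip_width: 0.0001
```

Call:
arm_command([
  [0,-0.5,0],
  [0,-1.0,0],
  [0,-1.5,0],
  [0,-2.0,0],
  [0,-2.0,0],
], turn=[0,0,0,0,0], hand=[1,1,1,1,1])

```text
clock: 15.02
eef_pos: [0.5551, 0.066, 0.2041]
tool_rot: [0.675, 0.738, 0.001, 0.001]
ft_force: [-0.7, 0.4, 0.2]
grip_width: -0.0002
```

Call:
arm_command([
  [0,-0.3,0],
  [0,-0.6,0],
  [0,-0.9,0],
  [0,-1.2,0],
  [0,-1.5,0],
], turn=[0,0,0,0,0], hand=[1,1,1,1,1])

```text
clock: 15.43
eef_pos: [0.5398, 0.0646, 0.2024]
tool_rot: [0.675, 0.738, 0.0, 0.0]
ft_force: [0.9, 1.0, 2.0]
grip_width: -0.0
```

Call:
arm_command([
  [0,-0.4,0.05],
  [0,-0.8,0.15],
  [0,-1.2,0.3],
  [0,-1.6,0.5],
  [0,-1.6,0.5],
], turn=[0,0,0,0,0], hand=[1,1,1,1,1])

```text
clock: 15.85
eef_pos: [0.5237, 0.0632, 0.1975]
tool_rot: [0.675, 0.738, 0.0, 0.0]
ft_force: [1.9, 0.5, 2.9]
grip_width: 0.0001
```

Call:
arm_command([
  [0,-0.35,0.2],
  [0,-0.7,0.4],
  [0,-1.0,0.6],
  [0,-1.3,0.8],
  [0,-1.3,0.8],
], turn=[0,0,0,0,0], hand=[1,1,1,1,1])

```text
clock: 16.27
eef_pos: [0.5124, 0.0622, 0.1896]
tool_rot: [0.675, 0.738, 0.001, 0.001]
ft_force: [6.1, 1.4, 1.7]
grip_width: -0.0002
```

```bash
python3 - <<'E'
from h import *
o,P,Q=cloud("w8"); print(o["clock"],o["eef_pos"],o["ft_force"])
E
```

```text
16.2667 [0.51244964 0.06218984 0.1896442 ] [6.14440176 1.40149866 1.68757091]
```

View pics/w8.png

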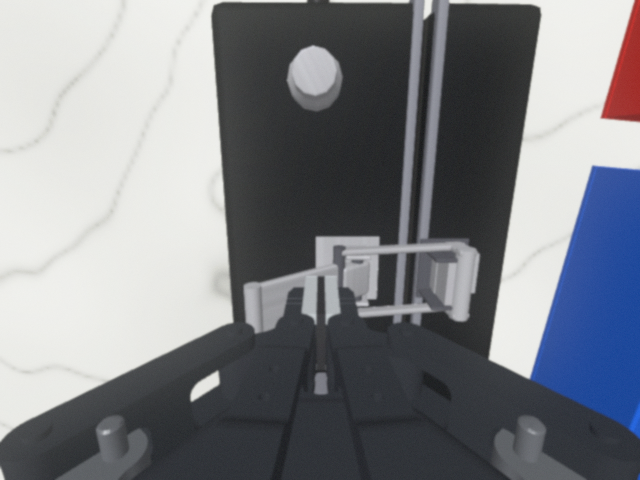

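The lever is past 45° back, the claw is still hooked at (463,285), and the gap is closing. I'll continue along the arc.

Call:
arm_command([
  [0,-0.3,0.0],
  [0,-0.6,0.1],
  [0,-0.8,0.3],
  [0,-1.0,0.5],
  [0,-1.1,0.7],
], turn=[0,0,0,0,0], hand=[1,1,1,1,1])

```text
clock: 16.73
eef_pos: [0.5005, 0.061, 0.1825]
tool_rot: [0.675, 0.738, 0.0, 0.0]
ft_force: [3.2, 1.1, 3.0]
grip_width: 0.0003
```

Call:
arm_command([
  [0,-0.1,0.2],
  [0,-0.2,0.4],
  [0,-0.3,0.6],
  [0,-0.3,0.6],
], turn=[0,0,0,0], hand=[1,1,1,1])

```text
clock: 17.07
eef_pos: [0.4957, 0.0606, 0.1753]
tool_rot: [0.675, 0.738, -0.001, -0.001]
ft_force: [0.8, 1.2, 0.3]
grip_width: 0.0003
```

Call:
arm_command([
  [0,-0.2,0.2],
  [0,-0.4,0.4],
  [0,-0.6,0.6],
  [0,-0.8,0.8],
  [0,-0.8,0.8],
], turn=[0,0,0,0,0], hand=[1,1,1,1,1])

```text
clock: 17.48
eef_pos: [0.4877, 0.0599, 0.1674]
tool_rot: [0.675, 0.738, -0.001, -0.001]
ft_force: [0.4, 0.1, -0.1]
grip_width: -0.0005
```

Call:
arm_command([
  [0,-0.1,0.15],
  [0,-0.2,0.3],
  [0,-0.3,0.45],
  [0,-0.3,0.45],
], turn=[0,0,0,0], hand=[1,1,1,1])

```text
clock: 17.82
eef_pos: [0.4854, 0.0597, 0.1632]
tool_rot: [0.675, 0.738, -0.001, -0.001]
ft_force: [0.3, 0.3, 0.4]
grip_width: 0.0002
```

Call:
arm_command([
  [0,0,0.07],
  [0,0,0.14],
  [0,0,0.2],
  [0,0,0.2],
], turn=[0,0,0,0], hand=[1,1,1,1])

```text
clock: 18.15
eef_pos: [0.486, 0.0598, 0.1625]
tool_rot: [0.675, 0.738, -0.0, -0.0]
ft_force: [-4.2, -0.7, 6.3]
grip_width: 0.0
```

Call:
arm_command([
  [0,0,0.05],
  [0,0,0.1],
  [0,0,0.15],
  [0,0,0.15],
], turn=[0,0,0,0], hand=[1,1,1,1])

```text
clock: 18.48
eef_pos: [0.4861, 0.0598, 0.1623]
tool_rot: [0.675, 0.738, 0.0, 0.0]
ft_force: [-5.5, -1.4, 12.3]
grip_width: 0.0003
```

A firm stop, with the reaction tilted toward -x as expected from a lever lying below horizontal. I'll lift off and check.

Call:
arm_command([
  [0,0,-2],
  [0,0,-5],
  [-1,0,-9],
  [-2,0,-12],
  [-3,0,-14],
], turn=[0,0,0,0,0], hand=[1,1,1,1,1])

```text
clock: 18.9
eef_pos: [0.4899, 0.0298, 0.3039]
tool_rot: [0.675, 0.738, 0.002, 0.002]
ft_force: [0.9, 1.1, -0.3]
grip_width: -0.0003
```

Call:
arm_command([
  [-1,3,0],
  [-2,4,0],
  [-2,4,0],
  [-2,4,0],
], turn=[0,0,0,0], hand=[1,1,1,1])

```text
clock: 19.23
eef_pos: [0.5304, 0.0133, 0.2996]
tool_rot: [0.675, 0.738, -0.0, -0.001]
ft_force: [-0.8, 0.4, 0.6]
grip_width: 0.0002
```

```bash
python3 - <<'E'
from h import *
o,P,Q=cloud("w9"); print(o["clock"],o["eef_pos"],o["ft_force"])
m=(P[...,1]>.055)&(P[...,1]<.075)&(Q[...,2]>.03)
for x in range(456,612,4):
    k=m&(abs(P[...,0]*1e3-x)<2)
    if k.any(): print(x,(np.nanpercentile(P[k][:,2],[2,50,95])*1e3).round(1))
im=cv2.imread("pics/w9.png")[60:300,160:480]; cv2.imwrite("pics/w9c.png",cv2.resize(im,(800,600),interpolation=cv2.INTER_CUBIC))
E
```

```text
19.2333 [0.53042479 0.01331794 0.29962032] [-0.80092443  0.37539338  0.559331  ]
460 [134.5 137.5 139.8]
464 [138.  139.6 140.9]
468 [139.1 140.5 141.7]
472 [139.2 145.3 147.7]
476 [139.5 146.5 147.9]
480 [140.  146.5 147.6]
484 [139.8 147.3 148.4]
488 [139.5 148.1 149.6]
492 [139.7 149.2 150.3]
496 [139.7 149.8 151.1]
500 [139.5 150.8 152. ]
504 [140.  151.8 152.8]
508 [140.5 152.7 154. ]
512 [141.9 153.5 154.5]
516 [153.1 154.7 156.4]
520 [143.  156.6 158.2]
524 [141.9 157.8 159.1]
528 [143.  158.8 160.2]
532 [152.1 159.5 160.9]
536 [141.3 158.9 160.5]
540 [140.9 142.5 143.7]
544 [139.4 141.3 143.2]
548 [139.2 140.4 141.6]
552 [138.9 140.4 141.5]
556 [139.5 140.9 141.9]
560 [122.  137.3 141.6]
564 [125.2 136.2 142.7]
568 [141.  142.4 158.5]
572 [141.5 152.3 164.3]
576 [162.6 165.3 167.2]
580 [164.8 166.4 167.5]
584 [157.9 163.2 165.7]
588 [142.3 149.6 150.7]
592 [140.  149.5 150.2]
596 [139.5 140.3 149. ]
600 [138.8 140.  141.1]
604 [138.3 140.  141.3]
608 [138.5 139.9 141. ]
```

View pics/w9c.png

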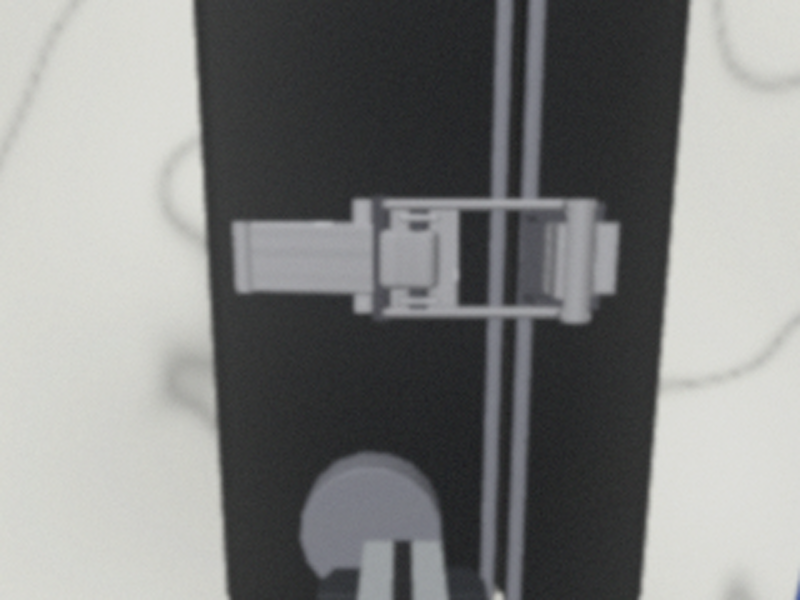

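Lever slope measures about 13° below horizontal, so it is at its closed stop. The strips either side of the seam are about 8 mm closer, so the lid is shut. The arm is clear, so I'm handing in.

```bash
python3 -c "
from workcell import *
print(job_done(), get_obs()['clock'])"
```

```text
the job is handed in; nothing more can be done
the job is handed in; nothing more can be done
```

The case is latched shut and the job is handed in, at about 19 s on the robot's clock.

- **Opening the lever:** It stood about 0.28 rad short of its open stop, so I first pushed it to the stop. The highest force I read was about 12 N.
- **Hooking the claw:** I pressed down on the thumb roll. The ramp gave up to 6.3 N, then the force fell away, and about 4 mm lower the bar met a firm stop, where I read 12 N at most. The 6.3 N is under the 8 to 20 N expected. Force is only read at the end of each move, so I may have missed the peak.
- **Closing the lever:** I swung it back over centre with about 6 N. It met its closed stop at about 13.5 N, and I lifted clear.

**Last checks:**
- **Lever:** It measures about 13° below horizontal, against 12° when fully closed.
- **Claw:** It is still over the keeper.
- **Lid:** It is drawn in about 8 mm and level with the body half.
- **Other things:** The tape roll still stands on the case, and I touched nothing else. I did not take a final overall picture of the other things.
- **Arm:** It was clear of everything, with only noise on the force sensor.

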